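# Show which specimen goes into the polishing holder's empty seat

## Robot

A 7-joint arm with a two-finger parallel gripper is mounted at the origin on the work surface. World frame = base frame: x ahead of the robot, y to its left, z up, the work surface at z = 0. Lengths are in m, angles in degrees, forces in N, time in s.
With the tool pointing down it reaches from about 0.4 to 0.9 m from the base axis. Payload 5.5 kg.
Tool frame: the origin (TCP) lies midway between the tips of the shut fingers; the grasp point (between the pads) lies 19 mm behind it; y points along the fingers, x is the direction in which the jaws open and shut, and the axes are right-handed (so a half turn about y gives the same grasp; the last joint's range is limited). The gripper opens to 85 mm and grips with 20 to 120 N. Pads are 22 mm wide; open, the fingers measure 114 mm over their backs; the gripper's body (76 mm by 85 mm) begins 54 mm behind the grasp point. The pads swing forward as they close: fully open they stand 13 mm farther back than shut.
Start: joints at [-60.722, 28.699, -24.465, 88.831, 12.651, 65.22, -12.049], TCP at [0.159, 0.63, 0.231] pointing down, gripper open.
Joint ranges: [-164.97, 164.97], [-17.58, 116.51], [-87.97, 89.64], [11.32, 138.91], [-80.73, 260.73], [10.89, 115.49], [-147.41, 147.41]. Speed limits (degrees/s): [147.25, 147.25, 180, 180, 180, 180, 180].

## Interface

Orientations are given as a 3x3 rotation matrix whose columns are the frame's x, y, z axes.
In Python, from bench import manip gives the robot as it stands. The module is installed in compiled form; this text tells all that it offers. Calls block until the motion is done:
- manip.move_pose(position, orientation): joint-space move of the TCP to a pose.
- manip.move_linear(position, orientation=None, rate=0.15, stop_force=None): straight line of the TCP; orientation=None keeps the orientation; rate is the mean speed in m/s. With stop_force (N) it stops when the force on the tool has changed by that much, and returns True; else False.
- manip.move_j(angles): joint-space move.
- manip.grip(opening, force=None): finger opening in m; force is the grip in N (None keeps the last); returns when the fingers have stopped.
- manip.dwell(seconds).
- manip.inverse_kinematics(position, orientation): joint angles nearest the present ones, or None.
- manip.observe(): the state.
- manip.camera(name): name is "scene" or "side" or "wrist"; returns a dict with "image" (420x560x3 uint8, red, green, blue), "z_map" (420x560 float32, m along the optical axis (not along the pixel's ray), 0 where there is no reading), "camera_matrix" (3x3 intrinsics, pixels), "T" (4x4, takes a point from camera to world coordinates); the wrist camera has in their place "hand_eye" (4x4, takes a point from camera to tool coordinates, whose origin is the TCP and whose axes are the tool frame's). Camera axes: x right, y down, z forward; pixel columns grow to the right and rows downward; lengths in m; the calibration is good to about 2 mm. The wrist camera is an equidistant fisheye: a pixel r from the principal point sees the ray r / f radians off the axis. A picture is of the moment at which its call begins: read the wrist's pose just before it.
A pose or a line that the arm cannot do raises manip.Unreachable and nothing moves.
- manip.close_job(): hands the job in, once; it reports no verdict.
Trained networks look in the newest picture that a camera, given by its name, has taken for a name from the list of things; names that differ only in an ending like _2 or _b are one class to them, and where a whole thing is asked for, a point or a joint stands for the part that bears it (a point fixed in the world has none). Each returns a list of dicts, best first, with "p" (0 to 1); they miss things now and then, are a little off and sometimes report something else, mostly with a low value. They report only what shows in the picture. A call takes as long as a camera call. They do not tell look-alikes from the thing itself.
- manip.find_in(camera, query): "point" ([row, column] in pixels, amid what is visible of it).
- manip.tip_of(camera, query): "point" ([row, column] in pixels: a listed point, or the origin of a listed thing).
The state is a dict: "time": time; "joint_positions": joint angles; "dq": joint speeds; "joint_efforts": joint torques, N m; "eef_pos": TCP position; "ee_rot": TCP orientation; "contact_force": force on the tool from outside, world axes, zero at the start; "wrist_torque": the same for the moment, N m; "finger_gap": finger opening in m.
Only numpy, scipy, OpenCV 4.12 (cv2) and the standard library are available. Lean on these libraries where they do the work, as an engineer would, in place of code of your own. Each camera call takes 0.05 s, during which the arm holds its last target.

## Task

The polishing holder is one specimen short: show the technician which one goes where, by pointing with the fingertips and touching none of these things. Point down at the middle of the polished face of the green specimen in the tray, a centimetre or two above it, for about two seconds, then in the same way at the middle of the holder's empty seat, a centimetre or two above its mouth, for about two seconds, and finish still pointing there. So that no other is meant by mistake, do not come down over any other specimen or any other part of the holder, and leave everything where it is.

Things in the scene. Friction and masses are not known exactly. Their poses are not given: they have to be found in the camera images.
- green_specimen: metallographic specimen: a green resin puck with a rectangular steel section, a cylinder of 40 mm diameter and 22 mm height, lying loose in one of the tray's four pockets with its polished face up. Origin at the centre of its underside, z up: the middle of the polished face lies 22 mm above the origin. The one to point at first
- black_specimen: metallographic specimen: a black resin puck with a round copper section, a cylinder of 40 mm diameter and 22 mm height, lying loose in one of the tray's four pockets with its polished face up. Origin at the centre of its underside, z up: the middle of the polished face lies 22 mm above the origin
- red_specimen: metallographic specimen: a dark red resin puck with a narrow aluminium section, a cylinder of 40 mm diameter and 22 mm height, lying loose in one of the tray's four pockets with its polished face up. Origin at the centre of its underside, z up: the middle of the polished face lies 22 mm above the origin
- blue_specimen: metallographic specimen: a blue resin puck with two small brass sections, a cylinder of 40 mm diameter and 22 mm height, lying loose in one of the tray's four pockets with its polished face up. Origin at the centre of its underside, z up: the middle of the polished face lies 22 mm above the origin
- tray: grey plastic specimen tray, 142 x 142 mm and 20 mm tall, fixed to the bench. Four round pockets, 43 mm wide and 10 mm deep, centred 34 mm either side of the middle along its x and y, one specimen in each, standing 12 mm out of the tray (faces 32 mm above the bench). Origin at the centre of its underside
- holder: polishing machine's specimen holder: steel disc, 162 mm diameter, top 40 mm above the bench, on a 196 mm dark grey loading plate 12 mm thick, all fixed. Six 41 mm seats on a circle of 52 mm radius; five hold brown pucks standing 6 mm out; the one towards the holder's own +x is empty. A central boss, 28 mm thick, rises to 62 mm above the bench. Origin at the centre of the underside
- empty_seat (a point): centre of the mouth of the holder's empty seat, a round hole of 41 mm diameter that shows the dark loading plate 28 mm below; level with the disc's upper face, 40 mm above the bench and 52 mm from the holder's axis; z up
- duster: air duster can, 53 mm diameter, 164 mm tall with its black nozzle, standing loose on the bench beyond the tray and the holder. Origin at the centre of its underside
Not all that is in view belongs to the job. Of the things like the duster, leave any that is pink; of the rest the smaller one is meant.

How it is judged:
By the outcome, as a careful person would: the job done as asked, in the order asked, and still so for the second after the job is handed in, with the robot touching nothing.
It also fails if it takes over 45 s, if anything falls off the work surface, if the arm or the gripper's body presses on something with over 40 N, if the wrist force passes 120 N, or if a joint passes its speed limit or range.

## Working session

There is one attempt and no reset: what is moved stays moved. The work goes in short steps, each a Python script; the robot and the scene stay as the last script left them, time stands still between calls to the robot, and variables do not carry over. Pictures are saved under pics/ and viewed, and the job is handed in when it is done.

```bash
mkdir -p pics
cat > h.py <<'E'
import numpy as np, cv2
from bench import manip
def snap(n,f):
    c=manip.camera(n); cv2.imwrite(f'pics/{f}.png',c['image'][:,:,::-1]); np.savez(f'{f}.npz',**c); return c
def pt(c,r,col,z=None):
    K=c['camera_matrix'];T=c['T']
    d=np.array([(col-K[0,2])/K[0,0],(r-K[1,2])/K[1,1],1])
    if z is None: p=d*c['z_map'][int(round(r)),int(round(col))]; return T[:3,:3]@p+T[:3,3]
    d=T[:3,:3]@d; return T[:3,3]+d*(z-T[2,3])/d[2]
E
python3 - <<'E'
from h import *
print(manip.observe())
for n in ('scene','side'):
    c=snap(n,n+'1')
    print(n,c['T'].round(3).tolist())
    for q in ('green_specimen','black_specimen','red_specimen','blue_specimen','tray','holder','empty_seat','duster'):
        for fn in ('find_in','tip_of'):
            for d in getattr(manip,fn)(n,q)[:3]:
                r,k=d['point']; 
                try: w=pt(c,r,k).round(3)
                except Exception as e: w=e
                print(q,fn,round(d['p'],2),np.round(d['point'],1),w)
E
```

```text
{'time': 0.0, 'joint_positions': array([-60.72374456,  28.75449283, -24.45119828,  88.89181069,
        12.65043593,  65.21671453, -12.05043149]), 'dq': array([-0.05918186,  0.10259563, -0.07687494,  0.09286394,  0.02558835,
       -0.05815439, -0.01005753]), 'joint_efforts': array([-1.30279703e-03, -5.69489443e+01, -5.81683114e+00, -2.80954081e+01,
        1.05367045e-02,  1.13839237e-02, -4.35755538e-06]), 'eef_pos': array([0.15929782, 0.62947653, 0.23024605]), 'ee_rot': array([[ 2.45239369e-01, -5.38239500e-04, -9.69462409e-01],
       [ 9.69460661e-01, -1.84215658e-03,  2.45239949e-01],
       [-1.91789939e-03, -9.99998158e-01,  7.00327036e-05]]), 'contact_force': array([0.72787138, 0.36496173, 0.11216557]), 'wrist_torque': array([ 0.03289214,  0.02944849, -0.03358511]), 'finger_gap': 0.08526286213097652}
scene [[-0.612, 0.484, -0.626, 1.196], [0.791, 0.361, -0.494, 0.443], [-0.014, -0.797, -0.604, 0.622], [0.0, 0.0, 0.0, 1.0]]
green_specimen find_in 0.76 [273.1 389.6] [0.615 0.241 0.033]
green_specimen tip_of 0.78 [278.9 389. ] [0.618 0.243 0.021]
black_specimen find_in 0.73 [25
[... 1692 characters left out ...]
0.3 182.5] [0.57  0.183 0.016]
tray tip_of 0.65 [182.9 186.3] [0.563 0.157 0.031]
holder find_in 0.63 [347.6 320.1] [ 0.511 -0.236  0.04 ]
holder tip_of 0.73 [345.2 320.6] [ 0.515 -0.233  0.038]
empty_seat find_in 0.62 [344.7 320.5] [ 0.515 -0.233  0.04 ]
empty_seat find_in 0.42 [179.1 184.9] [0.574 0.181 0.018]
empty_seat find_in 0.17 [170.2 210.5] [0.616 0.157 0.031]
empty_seat tip_of 0.6 [320.  278.4] [ 0.508 -0.158  0.015]
duster find_in 0.92 [116.9 274.4] [0.722 0.099 0.127]
duster find_in 0.86 [171.6 367.6] [ 0.727 -0.109  0.131]
duster find_in 0.73 [156.1 317.4] [0.735 0.004 0.09 ]
duster tip_of 0.91 [160.1 273.9] [0.719 0.1   0.033]
duster tip_of 0.8 [188.2 316.8] [0.736 0.002 0.019]
```

View pics/scene1.png

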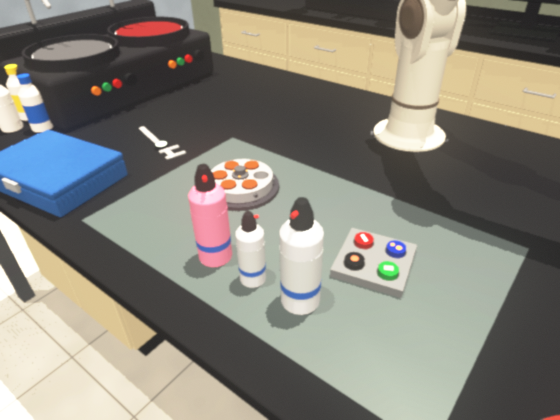

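View pics/side1.png

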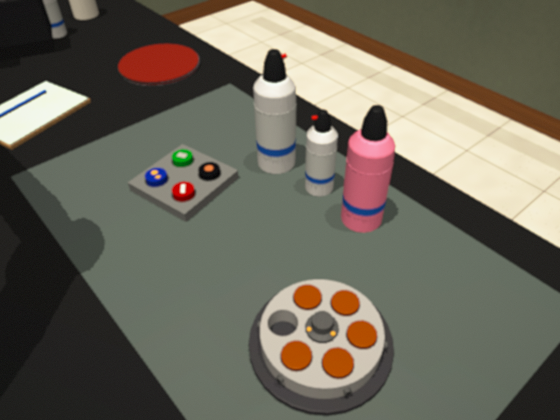

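```bash
cat >> h.py <<'E'
def wray(c,r,col):
    K=c['camera_matrix']; x=(col-K[0,2])/K[0,0]; y=(r-K[1,2])/K[1,1]; t=np.hypot(x,y)
    s=np.sinc(t/np.pi); return np.array([x*s,y*s,np.cos(t)])
def wpt(c,R,p,r,col,z):
    H=c['hand_eye']; d=R@H[:3,:3]@wray(c,r,col); o=R@H[:3,3]+p; return o+d*(z-o[2])/d[2]
E
python3 - <<'E'
from h import *
for n in ('scene1','side1'):
    c=np.load(n+'.npz'); 
    for q,rc,z in (('green',[(272,389),(157.5,182.5)],.032),('seat',[(175,261),(321,283)],.04)):
        print(n,q,pt(c,*rc[n=='side1'],z).round(4))
    # bench plane check
    for rc in [(250,150),(210,330),(300,450),(200,250),(250,200),(350,180),(250,480),(300,100),(330,350),(230,440)]:
        print(pt(c,*rc).round(4))
c=np.load('scene1.npz');print('base',pt(c,133,410,0))
manip.grip(0.0)
o=manip.observe(); print(o['finger_gap'],o['eef_pos'],o['time'])
c=snap('wrist','wrist1');print(c['hand_eye'].round(3),c['camera_matrix'])
E
```

```text
scene1 green [0.6119 0.2379 0.032 ]
scene1 seat [ 0.5012 -0.1736  0.04  ]
[ 0.8293 -0.212   0.0016]
[0.4768 0.0197 0.0011]
[0.5805 0.3514 0.0019]
[ 0.5754 -0.1475  0.0158]
[ 0.7909 -0.0908  0.0396]
[ 0.9486  0.0119 -0.0274]
[0.4069 0.351  0.0015]
[1.196  0.4435 0.6223]
[7.507e-01 2.374e-01 1.000e-04]
[3.913e-01 2.578e-01 1.000e-04]
side1 green [0.5971 0.2212 0.032 ]
side1 seat [ 0.5017 -0.1755  0.04  ]
[ 0.4443  0.0892 -0.0012]
[ 0.7299 -0.0388 -0.002 ]
[ 0.7267 -0.2907 -0.0013]
[ 6.396e-01  7.370e-02 -4.000e-04]
[ 5.052e-01  3.440e-02 -5.000e-04]
[ 0.3833 -0.098   0.0005]
[ 0.8464 -0.2645 -0.0034]
[ 0.3386  0.0523 -0.0017]
[ 0.5551 -0.2459  0.0463]
[ 0.8328 -0.1961 -0.001 ]
base [-0.01331415  0.00119923  0.        ]
-0.00017057949169915543 [0.15940102 0.63014741 0.23131197] 2.4667
[[ 1.     0.     0.    -0.001]
 [-0.    -0.312  0.95  -0.141]
 [ 0.001 -0.95  -0.312  0.079]
 [ 0.     0.     0.     1.   ]] [[325.1922621    0.         282.37394386]
 [  0.         325.1922621  206.77675952]
 [  0.           0.           1.        ]]
```

View pics/wrist1.png

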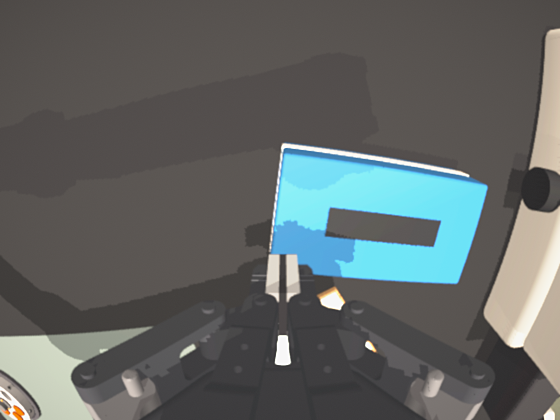

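Run:
```python
from h import *
for n,(r0,r1,c0,c1) in (('scene1',(225,300,330,420)),('side1',(140,215,125,240))):
    c=np.load(n+'.npz'); im=c['image']; 
    ys,xs=np.mgrid[r0:r1,c0:c1]
    P=np.array([[pt(c,y,x) for x in range(c0,c1)] for y in range(r0,r1)])
    hsv=cv2.cvtColor(im,cv2.COLOR_RGB2HSV)[r0:r1,c0:c1].astype(int)
    for q,lo,hi in (('green',45,75),('blue',105,130),('red',170,10)):
        h=hsv[...,0]; m=((h>lo)&(h<hi)) if lo<hi else ((h>lo)|(h<hi))
        m&=(hsv[...,1]>130)&(hsv[...,2]>60)
        mt=m&(P[...,2]>.029)&(P[...,2]<.036)
        p=P[mt]; print(n,q,mt.sum(),p.mean(0).round(4),p.min(0).round(3),p.max(0).round(3))
    for zz in ((.015,.024),(.028,.037)):
        m=(P[...,2]>zz[0])&(P[...,2]<zz[1]); m&=(hsv[...,1]<60) if zz[0]<.02 else True
        hull=P[m][:,:2].astype(np.float32); print(zz,cv2.minAreaRect(hull*1000))
    big=cv2.resize(im[r0:r1,c0:c1,::-1],None,fx=6,fy=6,interpolation=cv2.INTER_CUBIC); cv2.imwrite(f'pics/crop_{n}.png',big)
```

```text
scene1 green 160 [0.6069 0.2331 0.032 ] [0.585 0.214 0.029] [0.624 0.251 0.034]
scene1 blue 124 [0.5417 0.2179 0.032 ] [0.518 0.198 0.029] [0.556 0.235 0.035]
scene1 red 139 [0.5588 0.1523 0.0321] [0.535 0.132 0.029] [0.627 0.174 0.034]
(0.015, 0.024) ((578.0537109375, 190.45718383789062), (146.19996643066406, 142.58328247070312), 13.081639289855957)
(0.028, 0.037) ((578.4027099609375, 190.63925170898438), (108.162841796875, 106.89240264892578), 13.020648002624512)
side1 green 134 [0.5984 0.2281 0.0304] [0.579 0.211 0.029] [0.618 0.249 0.032]
side1 blue 152 [0.5331 0.2116 0.0305] [0.515 0.194 0.029] [0.553 0.231 0.033]
side1 red 199 [0.5506 0.1476 0.0304] [0.53  0.128 0.029] [0.627 0.176 0.033]
(0.015, 0.024) ((574.9501342773438, 190.1234130859375), (144.78976440429688, 145.6656951904297), 13.78747844696045)
(0.028, 0.037) ((574.3104858398438, 189.5118408203125), (107.83125305175781, 108.9295654296875), 13.453435897827148)
```

Run:
```python
from h import *
import numpy as np
o=manip.observe(); R=np.array([[0,0,-1],[1,0,0],[0,-1,0.]])
# keep yaw similar, straight down
for yaw in range(0,360,30):
    a=np.radians(yaw); Rz=np.array([[np.cos(a),-np.sin(a),0],[np.sin(a),np.cos(a),0],[0,0,1]])
    s=[]
    for p in ([.6,.21,.25],[.6,.21,.047],[.50,-.174,.2],[.50,-.174,.055]):
        j=manip.inverse_kinematics(p,Rz@R); s.append(None if j is None else np.round(j).astype(int).tolist())
    print(yaw,s)
```

```text
0 [[-11, 25, -15, 90, 7, 66, 63], [-9, 39, -17, 98, 15, 45, 56], [0, 17, 20, 109, -7, 55, 113], [12, 29, 5, 114, -4, 37, 110]]
30 [[-7, 26, -21, 90, 10, 66, 91], [-6, 40, -21, 98, 19, 46, 84], [0, 17, 19, 109, -7, 55, 143], [14, 29, 3, 114, -2, 37, 138]]
60 [[-3, 26, -26, 90, 12, 66, 119], [-2, 41, -27, 98, 24, 47, 110], [71, 37, -74, 107, 39, 67, 133], [-35, 62, 77, 115, -69, 68, -137]]
90 [[2, 28, -33, 90, 16, 67, 146], [2, 43, -34, 98, 30, 49, 136], [-39, 40, 78, 110, -43, 67, -124], [-35, 62, 77, 115, -69, 68, -107]]
120 [[-68, 48, 78, 92, -47, 79, -135], [-67, 70, 77, 100, -72, 75, -122], [-33, 30, 65, 110, -31, 60, -105], [-23, 40, 52, 115, -45, 47, -95]]
150 [[-64, 39, 65, 92, -36, 73, -113], [-63, 59, 64, 100, -60, 63, -98], [-25, 23, 52, 110, -22, 57, -83], [-14, 35, 39, 115, -33, 42, -75]]
180 [[-33, 25, 15, 91, -7, 65, -106], [-32, 38, 14, 99, -12, 44, -102], [-14, 19, 37, 110, -14, 55, -61], [-22, 40, 50, 115, -43, 46, -36]]
210 [[-28, 24, 9, 91, -4, 65, -78], [-29, 38, 9, 99, -8, 44, -75], [-13, 19, 35, 110, -13, 55, -31], [-20, 38, 46, 115, -39, 44, -9]]
240 [[-22, 24, 1, 91, 0, 65, -51], [-25, 38, 5, 99, -4, 44, -48], [-11, 19, 33, 110, -12, 55, -2], [-16, 35, 41, 115, -34, 42, 16]]
270 [[-18, 24, -6, 90, 3, 65, -24], [-21, 38, -1, 98, 1, 44, -22], [-6, 18, 27, 109, -10, 55, 25], [-8, 32, 31, 115, -25, 40, 38]]
300 [[-13, 25, -12, 90, 5, 65, 4], [-17, 38, -7, 98, 6, 44, 4], [-4, 18, 25, 109, -9, 55, 55], [-1, 31, 22, 115, -18, 38, 62]]
330 [[-11, 25, -14, 90, 7, 66, 33], [-13, 38, -12, 98, 11, 45, 30], [-3, 17, 23, 109, -8, 55, 84], [7, 29, 11, 114, -9, 37, 84]]
```

```bash
cat >> h.py <<'E'
def RY(yaw):
    a=np.radians(yaw); return np.array([[np.cos(a),-np.sin(a),0],[np.sin(a),np.cos(a),0],[0,0,1]])@np.array([[0,0,-1],[1,0,0],[0,-1,0.]])
E
python3 - <<'E'
from h import *
c=np.load('side1.npz');print('boss side',pt(c,316,321,.062)); c=np.load('scene1.npz');print('boss scene',pt(c,173,240,.062))
p=manip.observe()['eef_pos']
manip.move_linear([p[0],p[1],.27])
manip.move_pose([.60,.23,.25],RY(300))
o=manip.observe(); c=snap('wrist','wrist2'); print(o['eef_pos'],o['time'])
for q in ('green_specimen','tray'):
    for d in manip.find_in('wrist',q)[:2]: print(q,d,wpt(c,o['ee_rot'],o['eef_pos'],*d['point'],.032))
hsv=cv2.cvtColor(c['image'],cv2.COLOR_RGB2HSV); m=cv2.inRange(hsv,(45,130,60),(75,255,255))
n,l,s,ce=cv2.connectedComponentsWithStats(m)
for i in range(1,n):
    if s[i,4]>80: print(s[i],ce[i],wpt(c,o['ee_rot'],o['eef_pos'],ce[i][1],ce[i][0],.032), wpt(c,o['ee_rot'],o['eef_pos'],s[i,1]+s[i,3]/2,s[i,0]+s[i,2]/2,.032))
E
```

```text
boss side [ 0.53404621 -0.21300309  0.062     ]
boss scene [ 0.55114449 -0.19767508  0.062     ]
[0.59919659 0.23205231 0.25009227] 5.0583
green_specimen {'point': [174.1, 287.4], 'p': 0.56} [0.60437246 0.23494377 0.032     ]
green_specimen {'point': [336.1, 105.2], 'p': 0.18} [ 0.48103721 -0.13828792  0.032     ]
tray {'point': [189.2, 248.9], 'p': 0.89} [0.5751202  0.19753794 0.032     ]
[267 159  35  35 743] [284.2960969  175.64468371] [0.60224648 0.2316308  0.032     ] [0.60294695 0.23088921 0.032     ]
```

View pics/wrist2.png

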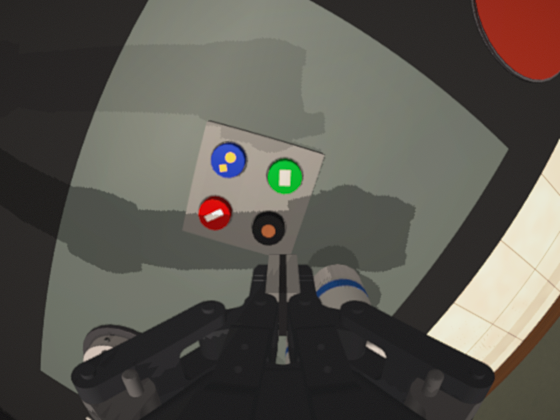

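Run:
```python
from h import *
R=RY(300); g=[.602,.2312]
manip.move_linear([*g,.25],R)
manip.move_linear([*g,.047],R)
o=manip.observe();print(o['eef_pos'],o['time'],o['contact_force'])
manip.dwell(2.3)
snap('scene','scene2');snap('side','side2'); print(manip.observe()['eef_pos'])
manip.move_linear([*g,.25],R,rate=.2)
manip.move_pose([.50,-.174,.25],R)
manip.dwell(.3)
o=manip.observe(); c=snap('wrist','wrist3'); print(o['eef_pos'],o['time'])
np.savez('w3pose.npz',p=o['eef_pos'],R=o['ee_rot'])
for fn,q in (('tip_of','empty_seat'),('tip_of','holder'),('find_in','holder')):
    for d in getattr(manip,fn)('wrist',q)[:2]: print(q,d,wpt(c,o['ee_rot'],o['eef_pos'],*d['point'],.04))
```

```text
[0.60285197 0.23154869 0.04810262] 6.9583 [0.30261944 1.35958535 0.60497864]
[0.60201508 0.23119911 0.04700705]
[ 0.50034183 -0.17333392  0.24992253] 12.3667
empty_seat {'point': [181.9, 282.6], 'p': 0.76} [ 0.50442113 -0.17948713  0.04      ]
holder {'point': [210.9, 287.9], 'p': 0.6} [ 0.52673413 -0.20589046  0.04      ]
holder {'point': [205.1, 290.7], 'p': 0.66} [ 0.52596247 -0.19829756  0.04      ]
```

View pics/wrist3.png

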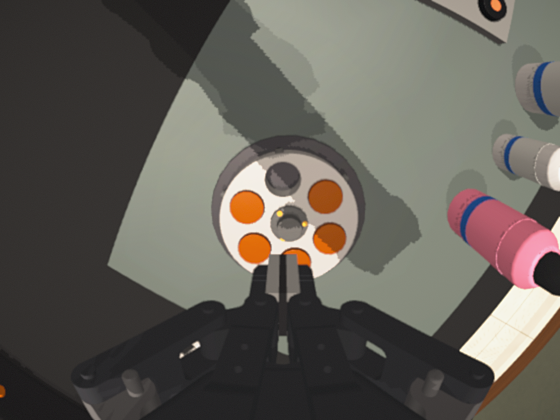

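View pics/side2.png

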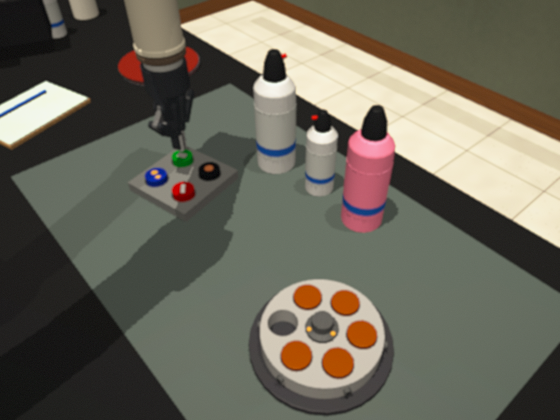

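Run:
```python
from h import *
from scipy.optimize import least_squares
c=np.load('wrist3.npz'); w=np.load('w3pose.npz')
hsv=cv2.cvtColor(c['image'],cv2.COLOR_RGB2HSV); m=cv2.inRange(hsv,(3,170,80),(20,255,255))
n,l,s,ce=cv2.connectedComponentsWithStats(m); P=[]
for i in range(1,n):
    if s[i,4]>500 and 200<ce[i][0]<370:
        q=wpt(c,w['R'],w['p'],ce[i][1],ce[i][0],.046); P.append(q[:2]); print(s[i],ce[i].round(1),q.round(4))
P=np.array(P)
def f(x):
    a=x[2]+np.radians(60*np.arange(1,6)); S=x[:2]+.052*np.c_[np.cos(a),np.sin(a)]
    d=np.linalg.norm(P[:,None]-S[None],axis=2); return np.array([ (P[i]-S[d[i].argmin()]) for i in range(len(P))]).ravel()
r=least_squares(f,[.527,-.212,np.arctan2(.033,-.022)]); print(r.x,f(r.x).round(4),'seat',r.x[:2]+.052*np.array([np.cos(r.x[2]),np.sin(r.x[2])]))
for rc in ((178,283),(179,283),(180,283)): print(rc,wpt(c,w['R'],w['p'],*rc,.04).round(4))
b=cv2.resize(c['image'][150:215,240:330,::-1],None,fx=8,fy=8,interpolation=cv2.INTER_CUBIC); cv2.imwrite('pics/seatcrop.png',b)
```

```text
[309 180  33  33 860] [325.  196.3] [ 0.5527 -0.1687  0.046 ]
[231 191  33  32 841] [246.6 206.8] [ 0.4831 -0.2233  0.046 ]
[314 223  31  31 752] [329.1 238.2] [ 0.5842 -0.209   0.046 ]
[239 234  32  29 739] [254.2 247.8] [ 0.5146 -0.2636  0.046 ]
[ 0.53366077 -0.2161475   2.2354528 ] [-0.0004 -0.0008  0.0009  0.0002 -0.0009 -0.0002  0.0004  0.0008] seat [ 0.50158776 -0.17521681]
(178, 283) [ 0.5026 -0.1754  0.04  ]
(179, 283) [ 0.5031 -0.1764  0.04  ]
(180, 283) [ 0.5037 -0.1774  0.04  ]
```

View pics/seatcrop.png

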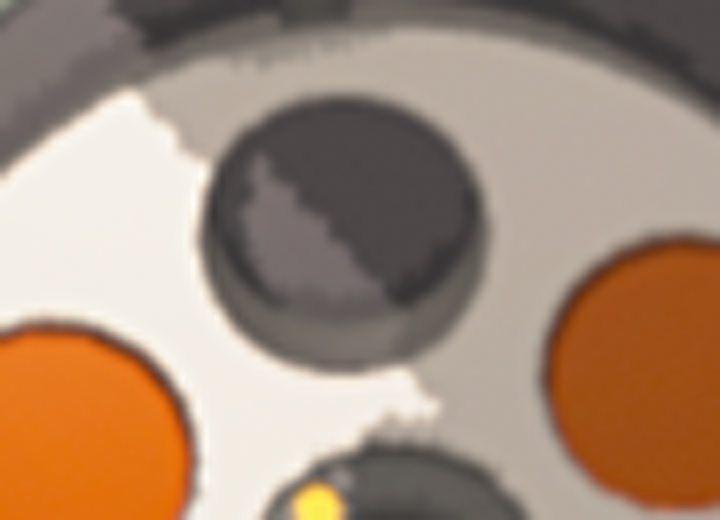

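Run:
```python
from h import *
R=RY(300); g=[.5018,-.1755]
manip.move_linear([*g,.25],R)
manip.move_linear([*g,.055],R)
manip.dwell(2.6)
o=manip.observe();print(o['eef_pos'],o['time'],o['contact_force'],o['ee_rot'].round(3).tolist())
snap('scene','scene3');snap('side','side3');c=snap('wrist','wrist4')
```

```text
[ 0.50181322 -0.17548764  0.05500128] 16.8667 [-0.5313209  -0.10724539 -0.25251872] [[0.866, 0.0, -0.5], [0.5, 0.0, 0.866], [0.0, -1.0, -0.0]]
```

View pics/side3.png

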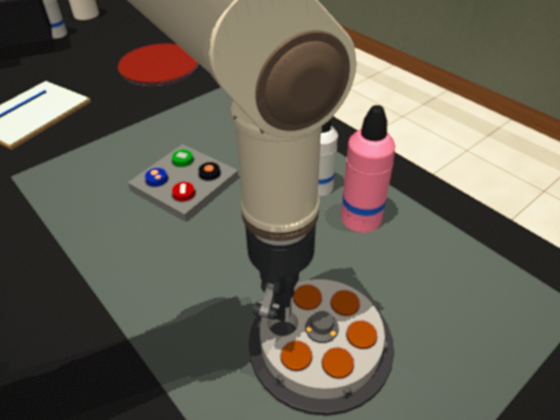

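View pics/wrist4.png

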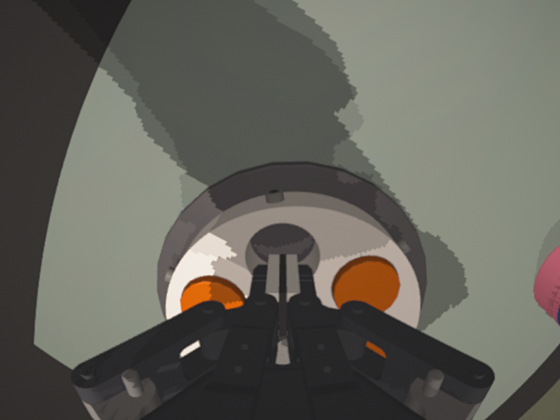

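The side view shows the tips over the empty seat at about (325, 283), and the wrist view shows them centred over the hole at (255, 283). The tray and bottles haven't moved, so I'm handing in.

Run:
```python
from h import *
manip.close_job()
```

```text
the job is handed in; nothing more can be done
```

I pointed at the green specimen and then at the holder's empty seat, and handed the job in with the arm still pointing at the seat. The gripper was shut throughout the pointing and it took about 17 s of robot time. I got no verdict back.

| Target | TCP position (m) | Height | Hold |
|---|---|---|---|
| Green specimen | (0.602, 0.231, 0.047) | 15 mm above the face | about 2.4 s |
| Empty seat | (0.502, -0.175, 0.055) | 15 mm above the mouth | about 2.6 s, then held to the end |

The arm came straight down over each target and crossed between them at about 0.25 m.

- **Contact:** wrist force stayed below about 1.5 N wherever I read it, which is consistent with touching nothing.
- **Nothing moved:** the last side and wrist pictures showed the tips centred over the seat. In the side picture the specimens, holder and two of the bottles were where they began; the arm hid the large white bottle.
- **Green specimen position:** the first estimates from the scene and side cameras differed by up to about 25 mm, because my pixel picks and the network points were off. Colour segmentation brought them to within about 10 mm. I used the wrist measurement, which agreed with the tray fit to about 1 mm.
- **Empty seat position:** the network's wrist reading was about 5 mm off. I used a fit to the four brown pucks visible in the wrist view, which agreed with the visible hole and both fixed cameras to about 2 mm.

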